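# Mesh the grinding cup with the pigment mill and hold it pressed to run

### The arm

A 6-joint arm with a two-finger parallel gripper is mounted at the origin on the work surface. World frame = base frame: x ahead of the robot, y to its left, z up, the work surface at z = 0. Lengths are in m, angles in rad, forces in N, time in s.
With the tool pointing down it reaches from about 0.3 to 0.875 m from the base axis. Payload 4.2 kg.
Tool frame: the origin (TCP) lies between the finger pads; the fingertips stand 11 mm ahead of it and the grasp point (between the pads) lies 8 mm behind it; x points along the fingers, y is the direction in which the jaws open and shut, and the axes are right-handed (so a half turn about x gives the same grasp; the last joint's range is limited). The gripper opens to 85 mm and grips with 20 to 120 N. Pads are 22 mm wide; open, the fingers measure 114 mm over their backs; the gripper's body (76 mm by 85 mm) begins 54 mm behind the grasp point. The pads swing forward as they close: fully open they stand 13 mm farther back than shut.
Start: joints at [-1.245, 0.32, 1.565, -0, 1.257, -0.02], TCP at [0.195, -0.541, 0.242] pointing down, gripper open.
Joint ranges: [-3.11, 3.11], [-0.84, 2.01], [0.21, 2.61], [-1.34, 4.49], [0.05, 2.63], [-2.56, 2.56]. Speed limits (rad/s): [2.57, 2.57, 3.14, 3.14, 3.14, 3.14].

### API

Orientations are given as a rotation vector (axis times angle).
In Python, from station import * gives the robot as it stands. The module is installed in compiled form; this text tells all that it offers. Calls block until the motion is done:
- goto(position, orientation): joint-space move of the TCP to a pose.
- move_l(position, max_speed=0.15, rot=None): straight line of the TCP; rot=None keeps the orientation; max_speed is the mean speed in m/s.
- move_j(angles): joint-space move.
- set_gripper(opening, squeeze=None): opening from 0.0 (shut) to 1.0 (fully open); squeeze is the grip in N (None keeps the last); returns when the fingers have stopped.
- wait(seconds).
- inverse_kinematics(position, orientation): joint angles nearest the present ones, or None.
- observe(): the state.
- camera(name): name is "scene" or "top" or "wrist"; returns a dict with "img" (420x560x3 uint8, red, green, blue), "fx", "fy", "cx", "cy" (pixels), "R" (3x3) and "t" (3): a world point X has camera coordinates R X + t. Camera axes: x right, y down, z forward; pixel columns grow to the right and rows downward; lengths in m; the calibration is good to about 2 mm. A picture is of the moment at which its call begins. There is no depth.
A pose or a line that the arm cannot do raises PlanningError and nothing moves.
- close_job(): hands the job in, once; it reports no verdict.
The state is a dict: "time": time; "joint_pos": joint angles; "dq": joint speeds; "effort": joint torques, N m; "tool_pos": TCP position; "eef_rot": TCP orientation; "ft_force": force on the tool from outside, world axes, zero at the start; "torque": the same for the moment, N m; "width": opening from 0.0 (shut) to 1.0 (fully open).
Only numpy, scipy, OpenCV 4.12 (cv2) and the standard library are available. Lean on these libraries where they do the work, as an engineer would, in place of code of your own. Each camera call takes 0.05 s, during which the arm holds its last target.

### The job

Fit the steel grinding cup onto the pigment mill: pick it up, keep it upright, lower its collar into the round mouth of the mill and turn it until the six lugs drop into the six slots. Then push it down fully home against the spring and keep it pressed there: this mill runs only while the cup is held down, so finish while still holding the cup pressed home. Leave the jar, the tin and the pot where they stand.

Things in the scene. Friction and masses are not known exactly. Their poses are not given: they have to be found in the camera images.
- cup_mid (a point): Centre (on the axis, half-way up) of the closed grinding cup, 100 mm tall, 0.2 to 0.35 kg, at first upright on the bench, underside 50 mm below this point. From 26 to 100 mm above the underside it is a plain round steel beaker, 54 mm in diameter (top edge rounded from 90 mm on): grip it here. z points up the axis, x through the middle of one lug.
- cup_lugs (a point): On the cup's axis, 17 mm above its underside, same axes: centre of the black collar that is the cup's foot, 70 mm in diameter and 26 mm high. Six lugs stand out from it, 60 degrees apart, each 9 mm wide, reaching 41.5 mm from the axis, from 12 to 22 mm above the underside, their lower ends rounded. The 12 mm below the lugs are a plain round hollow skirt.
- mill_mouth (a point): Centre of the round mouth on top of the mill, level with the rim, 130 mm above the bench. z points up, x through the middle of one slot. The mill is a pale round motor housing, 136 mm wide at the foot, 116 mm at the top, fixed to the bench, with a black rocker switch on its flank. The well is 75 mm in diameter and open upwards.
- mill_slots (a point): On the mill's axis, 16 mm below mill_mouth, same axes: level of the dark floor of six slots in the well's wall, 60 degrees apart, 12 mm wide, reaching 46 mm from the axis, open upwards. The cup's skirt enters the well at any turn, then the lugs rest on the rim (cup underside 12 mm below the rim) until turned over the slots, to within about 3 degrees.
- interlock (a joint): Travel (m) of the sprung black plate in the well, 0 when free, growing as the cup presses it. Lugs in the slots, the cup meets it with its underside 22 mm below the rim; fully home, lugs on the slots' floor, the underside is 28 mm below the rim and this reads about 0.006. It pushes up with 5 N at first, 10.5 N at home: the cup's weight alone does not move it.
- jar_mid (a point): Bystander: centre of a round glass jar with a metal lid, 60 mm in diameter, 93 mm tall, no lugs, standing on the bench.
- tin_mid (a point): Bystander: centre of a round white and steel paint tin, 80 mm in diameter, 84 mm tall, standing on the bench.
- pot_mid (a point): Bystander: centre of a small dark grey-green stoneware pot, 76 mm in diameter, 52 mm tall, standing on the bench.
Things that resemble listed ones, but are neither listed nor needed, are in the scene too. Leave any purple look-alike of the part that bears cup_mid alone.

How it is judged:
By the outcome, as a careful person would: the job done as asked, in the order asked, and still so for the second after the job is handed in, while the arm keeps its last pose, push and grip.
It also fails if it takes over 42 s, if anything falls off the work surface, if the arm or the gripper's body presses on something with over 40 N, if the wrist force passes 120 N, or if a joint passes its speed limit or range.

## Working session

There is one attempt and no reset: what is moved stays moved. The work goes in short steps, each a Python script; the robot and the scene stay as the last script left them, time stands still between calls to the robot, and variables do not carry over. Pictures are saved under pics/ and viewed, and the job is handed in when it is done.

```bash
mkdir -p pics; cat > h.py <<'E'
import numpy as np, cv2, json, pickle
def save(c,n,crop=None,k=1):
    im=c["img"][:,:,::-1]
    if crop: x0,y0,x1,y1=crop; im=im[y0:y1,x0:x1]
    if k!=1: im=cv2.resize(im,None,fx=k,fy=k,interpolation=cv2.INTER_CUBIC)
    cv2.imwrite("pics/"+n,im)
def ray(c,u,v):
    R=np.array(c["R"]);t=np.array(c["t"]);o=-R.T@t
    d=R.T@np.array([(u-c["cx"])/c["fx"],(v-c["cy"])/c["fy"],1]);return o,d/np.linalg.norm(d)
def atz(c,u,v,z):
    o,d=ray(c,u,v);return o+d*(z-o[2])/d[2]
def proj(c,X):
    p=np.array(c["R"])@np.array(X,float)+np.array(c["t"]);return c["fx"]*p[0]/p[2]+c["cx"],c["fy"]*p[1]/p[2]+c["cy"]
E
python3 - <<'E'
from station import *
from h import *
cs={n:camera(n) for n in("scene","top","wrist")}
pickle.dump(cs,open("c0.pkl","wb"))
for n in cs: save(cs[n],n+"0.png"); print(n,-np.array(cs[n]["R"]).T@np.array(cs[n]["t"]),cs[n]["fx"])
s=observe();print(s["time"],s["eef_rot"],s["tool_pos"],s["width"],s["ft_force"])
E
```

```text
scene [1.07196057 0.27921716 0.69489954] 380.78498626202844
top [0.35410869 0.02258586 1.20658944] 487.8390216661747
wrist [ 0.25742434 -0.5188927   0.37509488] 299.34187209590965
0.15 [ 2.03389623  0.35652708 -2.03426215] [ 0.19479078 -0.54065515  0.24169082] 0.9974248008678962 [ 0.4987936  -0.16220877 -0.35937667]
```

View pics/scene0.png

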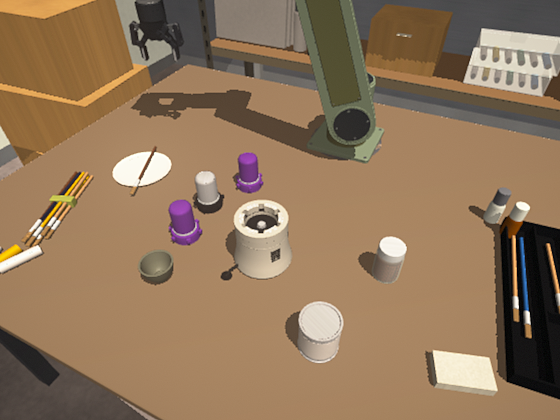

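View pics/top0.png

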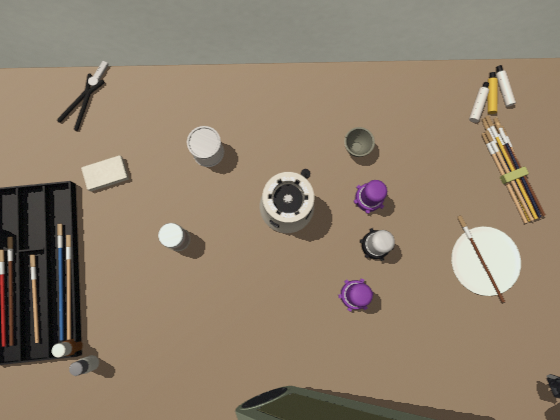

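View pics/wrist0.png

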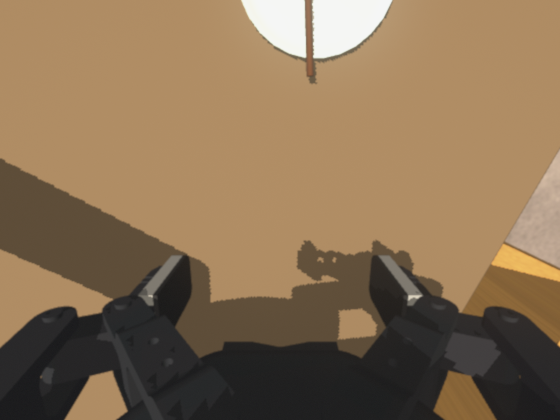

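The steel cup with the black collar is at top (378,243) and scene (207,190). The two purple ones, at top (372,196) and (357,295), are the look-alikes. The mill is at top (288,198). I'll confirm in enlarged crops.

```bash
python3 - <<'E'
from h import *
cs=pickle.load(open("c0.pkl","rb"))
save(cs["top"],"t1.png",(340,165,420,325),5) if 0 else None
a=cs["top"]["img"][:,:,::-1]
f=lambda x0,y0,x1,y1,k,im=a:cv2.resize(im[y0:y1,x0:x1],None,fx=k,fy=k,interpolation=cv2.INTER_CUBIC)
cv2.imwrite("pics/t1.png",np.hstack([f(350,215,410,275,6.5),f(258,168,318,228,6.5)]))
b=cs["scene"]["img"][:,:,::-1]
cv2.imwrite("pics/s1.png",np.hstack([f(180,160,240,220,6.5,b),f(222,196,302,276,390/80,b)]))
E
```

```text
(no output)
```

View pics/t1.png

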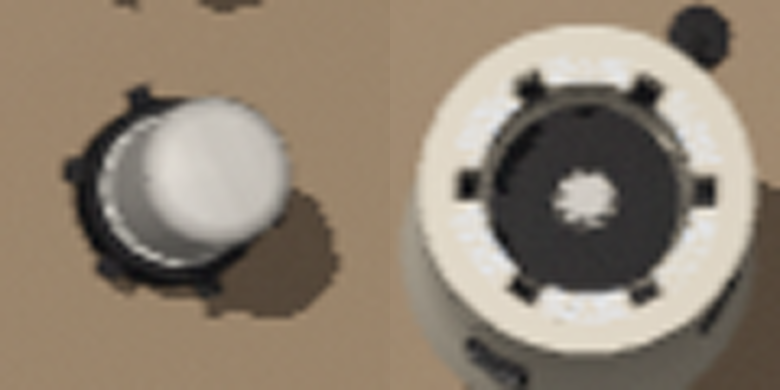

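View pics/s1.png

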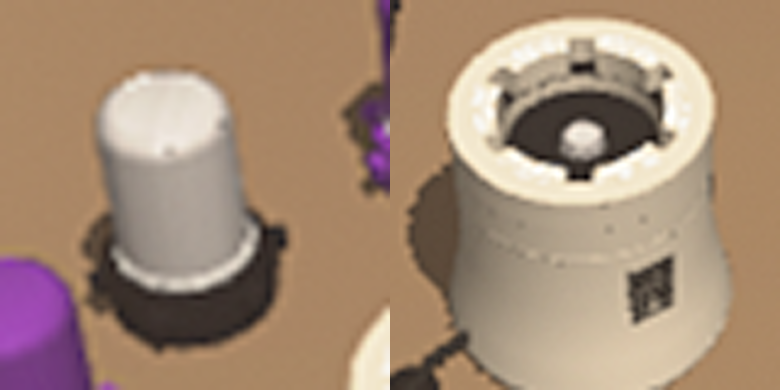

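The crops confirm it: the grey steel beaker on a black collar with small lugs. Lugs are visible at top-crop (140,95), (72,168), (105,268) and (210,288). Next I compute the poses.

```bash
python3 - <<'E'
from h import *
from scipy.optimize import least_squares
cs=pickle.load(open("c0.pkl","rb"));c=cs["top"]
L=[(350+x/6.5-.5,215+y/6.5-.5) for x,y in [(138,90),(66,168),(103,275),(212,293)]]
P=[atz(c,u,v,.020)[:2] for u,v in L]
print("cup top centre",atz(c,350+217/6.5-.5,215+171/6.5-.5,.094), "scene",atz(cs["scene"],180+165/6.5-.5,160+112/6.5-.5,.098))
# lug fit: center + yaw
def f(p,idx,P,r):
    return np.concatenate([np.array(q)-(p[:2]+r*np.array([np.cos(p[2]+k*np.pi/3),np.sin(p[2]+k*np.pi/3)])) for q,k in zip(P,idx)])
def fit(P,r,c0):
    best=None
    for a in np.arange(0,60,10):
        a=np.radians(a)
        idx=[round((np.arctan2(*(np.array(q)-c0)[::-1])-a)/(np.pi/3)) for q in P]
        s=least_squares(f,[*c0,a],args=(idx,P,r))
        if best is None or s.cost<best.cost:best=s
    print(best.x[:2],np.degrees(best.x[2])%60,best.fun*1000)
c0=atz(c,350+217/6.5-.5,215+171/6.5-.5,.094)[:2]
fit(P,.0415,c0)
M=[(258+(x-390)/6.5-.5,168+y/6.5-.5) for x,y in [(704,190),(648,88),(530,86),(467,187),(523,291),(646,293)]]
P=[atz(c,u,v,.130)[:2] for u,v in M]
c1=atz(c,258+195/6.5-.5,168+190/6.5-.5,.13)[:2];print("mill rim",c1)
fit(P,.043,c1)
for n,u,v,z in [("jar",172,231,.093),("tin",204,138,.084),("pot",360,141,.052),("purp1",375,189,.095),("purp2",361,294,.095),("knob",305.5,173.5,.02)]: print(n,atz(c,u,v,z))
E
```

```text
cup top centre [ 0.46456486 -0.22956665  0.094     ] scene [ 0.46810083 -0.22596191  0.098     ]
[ 0.46465324 -0.22994021] 16.877135795861243 [-1.10908579 -0.39636878  0.26741162 -0.04218327 -0.46567821  0.21629249
  1.30735239  0.22225956]
mill rim [ 0.56526112 -0.01257719]
[ 0.56567393 -0.01305559] 27.556066499751868 [ 0.50169735  2.26889087 -1.06041796  0.65854365 -1.27401315 -1.28388225
 -0.27856003 -1.69890771  0.96395599 -0.30343111  1.14733779  0.35878656]
jar [0.49832373 0.25349674 0.093     ]
tin [0.72168046 0.18159884 0.084     ]
pot [ 0.7162182  -0.19726716  0.052     ]
purp1 [ 0.58592008 -0.21809913  0.095     ]
purp2 [ 0.34566031 -0.17298141  0.095     ]
knob [ 0.64494219 -0.06273942  0.02      ]
```

```bash
cat >> h.py <<'E'
from scipy.spatial.transform import Rotation as Ro
def rv(adeg):
    a=np.radians(adeg);c,s=np.cos(a),np.sin(a)
    return Ro.from_matrix(np.column_stack([[0,0,-1],[c,s,0],[s,-c,0]])).as_rotvec()
def yaw(rot):
    y=Ro.from_rotvec(rot).as_matrix()[:,1];return np.degrees(np.arctan2(y[1],y[0]))
E
python3 - <<'E'
from station import *
from h import *
s=observe();print("yaw0",yaw(s["eef_rot"]))
for a in (-90,-75,90,105):
  for p in ([.465,-.2295,.07],[.565,-.013,.3]):
    q=inverse_kinematics(p,rv(a));print(a,p,None if q is None else np.round(q,2))
E
```

```text
yaw0 -70.18936776691102
-90 [0.465, -0.2295, 0.07] [-0.48  0.41  1.93 -0.    0.81  1.09]
-90 [0.565, -0.013, 0.3] [-0.04  0.27  1.48 -0.    1.38  1.53]
-75 [0.465, -0.2295, 0.07] [-0.48  0.41  1.93  0.    0.81  0.83]
-75 [0.565, -0.013, 0.3] [-0.04  0.27  1.48  0.    1.38  1.27]
90 [0.465, -0.2295, 0.07] [-0.48  0.41  1.93  0.    0.81 -2.05]
90 [0.565, -0.013, 0.3] [-0.04  0.27  1.48  0.    1.38 -1.61]
105 [0.465, -0.2295, 0.07] [-0.48  0.41  1.93 -0.    0.81 -2.31]
105 [0.565, -0.013, 0.3] [-0.04  0.27  1.48 -0.    1.38 -1.88]
```

```bash
python3 - <<'E'
from station import *
from h import *
goto([.465,-.2295,.24],rv(-95))
w=camera("wrist");pickle.dump(w,open("w1.pkl","wb"));save(w,"w1.png")
s=observe();print(s["time"],s["tool_pos"],yaw(s["eef_rot"]))
for z in (0.022,.094): print(proj(w,[.4646,-.2297,z]))
E
```

```text
1.725 [ 0.46475825 -0.23031221  0.24001479] -95.05495921737116
(np.float64(278.73721744163674), np.float64(184.313501347359))
(np.float64(278.48787478789774), np.float64(198.3872965781107))
```

View pics/w1.png

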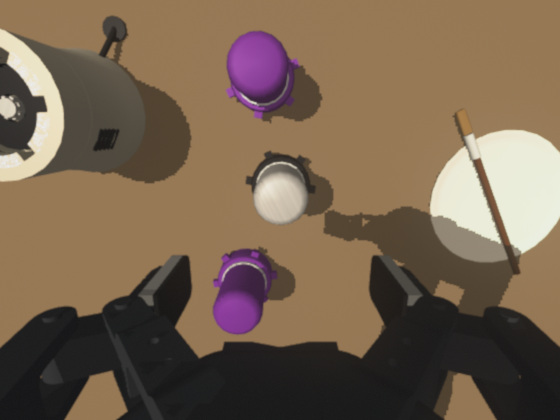

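```bash
python3 - <<'E'
from h import *
w=pickle.load(open("w1.pkl","rb"));save(w,"w1c.png",(235,140,325,230),6.5)
E
```

```text
(no output)
```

View pics/w1c.png

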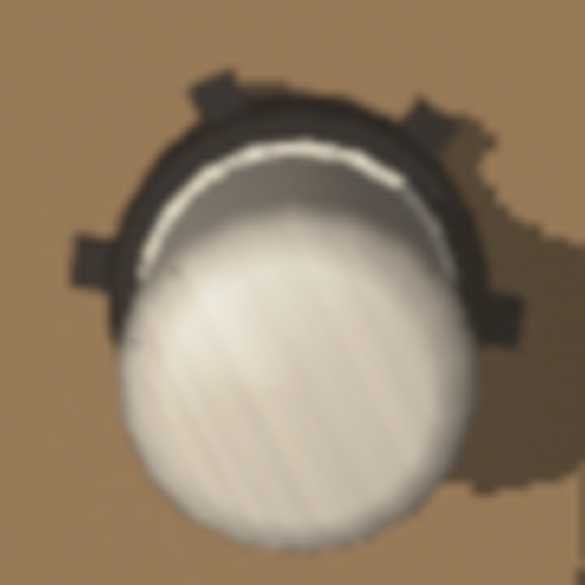

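```bash
cat >> h.py <<'E'
from scipy.optimize import least_squares
def fit(P,r,c0):
    def f(p,idx): return np.concatenate([np.array(q)-(p[:2]+r*np.array([np.cos(p[2]+k*np.pi/3),np.sin(p[2]+k*np.pi/3)])) for q,k in zip(P,idx)])
    best=None
    for a in np.radians(np.arange(0,60,10)):
        idx=[round((np.arctan2(*(np.array(q)-c0)[::-1])-a)/(np.pi/3)) for q in P]
        s=least_squares(f,[*c0,a],args=(idx,))
        if best is None or s.cost<best.cost:best=s
    print(best.x[:2],np.degrees(best.x[2])%60,np.round(best.fun*1000,1));return best.x
E
python3 - <<'E'
from h import *
w=pickle.load(open("w1.pkl","rb"))
g=lambda x,y:(235+x/6.5-.5,140+y/6.5-.5)
P=[atz(w,*g(x,y),.021)[:2] for x,y in [(74,261),(212,83),(439,111),(523,322)]]
fit(P,.0415,np.array([.4646,-.2297]))
print(atz(w,*g(297,378),.09))
E
```

```text
[ 0.46401651 -0.231795  ] 17.296194823251202 [ 0.3  0.1 -0.4 -0.2  0.2  0.3 -0.  -0.2]
[ 0.46423177 -0.23131487  0.09      ]
```

```bash
python3 - <<'E'
from station import *
from h import *
move_l([.4642,-.2308,.054],0.15)
set_gripper(0.0,80)
s=observe();print(s["time"],s["tool_pos"],yaw(s["eef_rot"]),s["width"],s["ft_force"])
move_l([.4642,-.2308,.26],0.18)
s=observe();print(s["time"],s["tool_pos"],yaw(s["eef_rot"]),s["width"],s["ft_force"])
goto([.445,-.02,.26],rv(-84.4))
w=camera("wrist");pickle.dump(w,open("w2.pkl","wb"));save(w,"w2.png")
w=camera("scene");save(w,"s2.png")
s=observe();print(s["time"],s["tool_pos"],yaw(s["eef_rot"]),s["width"],s["ft_force"])
E
```

```text
3.525 [ 0.46463095 -0.23084899  0.05493449] -95.0024631932952 0.6161967938319334 [-1.26164289  1.91241456  4.94774141]
4.8167 [ 0.46356071 -0.23048888  0.25874867] -95.00097359609607 0.6119829193219609 [-0.50763105  0.39067613 -1.78761089]
5.775 [ 0.44549284 -0.0212      0.25984523] -84.50309793172443 0.6092699541942981 [-0.15897084 -1.26920387 -1.9918296 ]
```

View pics/w2.png

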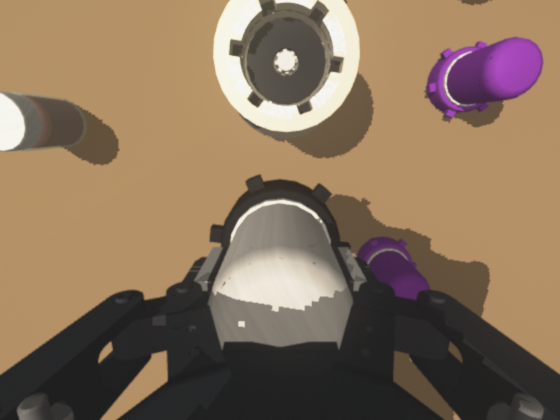

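View pics/s2.png

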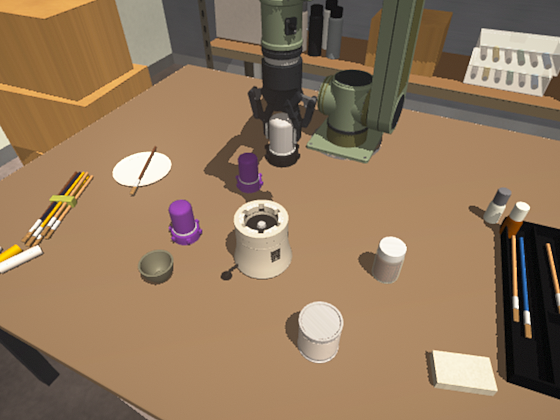

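The cup is held upright. In the wrist view its lugs are at (255,183), (322,192) and (216,234), and the mill's slots are all visible around (286,62). I'll crop both.

```bash
python3 - <<'E'
from h import *
w=pickle.load(open("w2.pkl","rb"));save(w,"w2m.png",(205,0,365,130),5);save(w,"w2k.png",(200,165,360,285),5)
E
```

```text
(no output)
```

View pics/w2m.png

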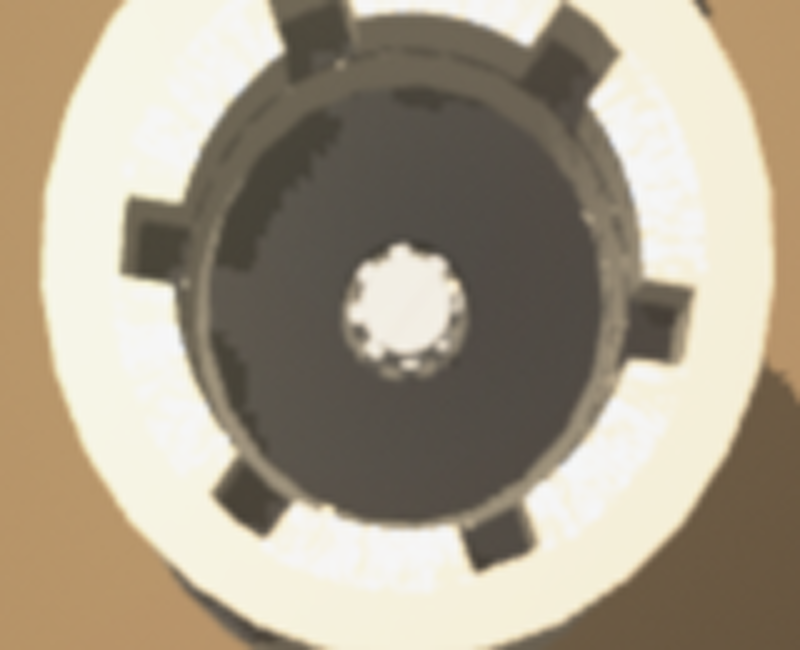

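View pics/w2k.png

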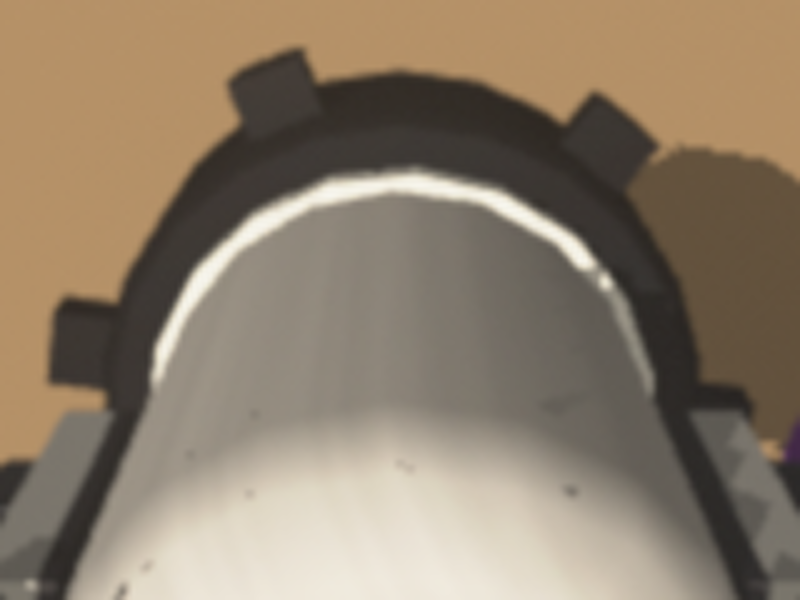

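```bash
python3 - <<'E'
from h import *
w=pickle.load(open("w2.pkl","rb"))
P=[atz(w,205+x/5-.5,y/5-.5,.130)[:2] for x,y in [(125,236),(239,513),(507,558),(689,324),(593,28)]]
fit(P,.046,np.array([.565,-.013]))
P=[atz(w,200+x/5-.5,165+y/5-.5,.225)[:2] for x,y in [(58,341),(267,70),(626,120)]]
fit(P,.0415,np.array([.445,-.02]))
# mill outer rim circle: left/right extents
for z in (.130,.127): print(atz(w,205+42/5,250/5,z),atz(w,205+773/5,250/5,z))
E
```

```text
[ 0.56627197 -0.01478103] 27.219427708111137 [-0.4 -0.5  0.9 -0.5  0.4  0.3  0.1  0.3 -1.   0.3]
[ 0.4447448 -0.0215481] 27.457163178647967 [-0.   0.  -0.  -0.1  0.   0. ]
[0.5645237  0.04330503 0.13      ] [ 0.57583305 -0.07251897  0.13      ]
[0.56512684 0.04396745 0.127     ] [ 0.57656501 -0.07317584  0.127     ]
```

```bash
python3 - <<'E'
from station import *
from h import *
x,y=.5667,-.0141
def st(m):
    s=observe();print(m,round(s["time"],2),np.round(s["tool_pos"],4),round(yaw(s["eef_rot"]),2),np.round(s["ft_force"],1),np.round(s["torque"],2));return s
goto([x,y,.26],rv(-84.7)); st("above")
move_l([x,y,.192],.1); wait(.2); s0=st("hover")
w=camera("scene");save(w,"s3.png",(190,100,330,290),4*.78); w=camera("wrist");save(w,"w3.png")
for z in (.186,.180,.176):
    move_l([x,y,z],.04); wait(.1); s=st(z)
    if abs(s["ft_force"][2]-s0["ft_force"][2])>8 or np.hypot(*(np.array(s["ft_force"])-s0["ft_force"])[:2])>8: break
w=camera("scene");save(w,"s4.png",(190,100,330,290),3)
E
```

```text
above 6.33 [ 0.567  -0.0152  0.2589] -84.79 [-1.5 -0.  -2.2] [ 0.01  0.06 -0.01]
hover 7.37 [ 0.5671 -0.0142  0.1927] -84.7 [ 0.2 -0.6 -1.9] [ 0.02 -0.02  0.04]
0.186 7.87 [ 0.5667 -0.0141  0.1859] -84.7 [ 1.2 -0.2 -2.8] [ 0.04  0.05 -0.02]
0.18 8.27 [ 0.5667 -0.0141  0.1799] -84.7 [ 0.5 -0.5 -2.6] [-0.02  0.02 -0.  ]
0.176 8.62 [ 0.5667 -0.0141  0.176 ] -84.7 [-0.6  0.2 -2. ] [ 0.01 -0.05  0.07]
```

View pics/w3.png

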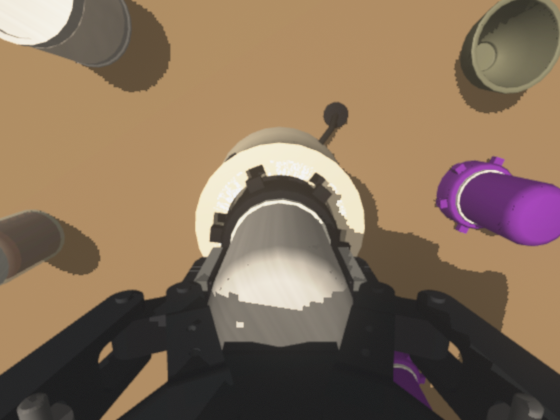

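View pics/s4.png

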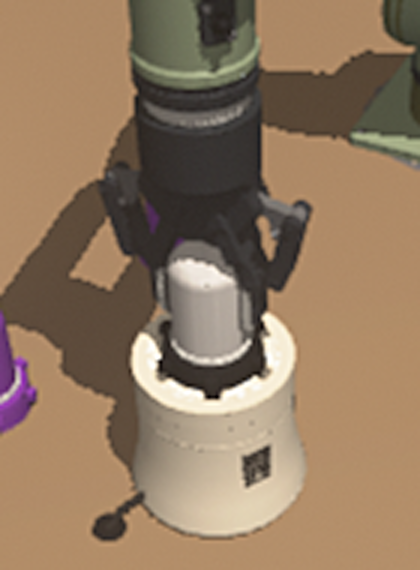

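The skirt is in the well with no side force, and the lugs at wrist (255,173) and (318,182) line up with the slots. I continue in small force-checked steps.

```bash
python3 - <<'E'
from station import *
from h import *
x,y=.5667,-.0141
def st(m):
    s=observe();print(m,round(s["time"],2),np.round(s["tool_pos"],4),round(yaw(s["eef_rot"]),2),np.round(s["ft_force"],1),np.round(s["torque"],2));return s
for z in (.173,.171,.169,.167,.165,.1635):
    move_l([x,y,z],.03); wait(.1); s=st(z)
    if s["ft_force"][2]>4 or np.hypot(*s["ft_force"][:2])>8: break
w=camera("wrist");save(w,"w5.png",(190,120,370,260),4.4)
E
```

```text
0.173 9.02 [ 0.5667 -0.0141  0.173 ] -84.7 [-0.8  0.4 -2.2] [-0.01  0.03  0.02]
0.171 9.37 [ 0.5667 -0.0141  0.171 ] -84.7 [-0.2  0.6 -2.3] [-0.03  0.03 -0.  ]
0.169 9.72 [ 0.5667 -0.0141  0.169 ] -84.7 [-0.2  0.2 -1.5] [ 0.    0.02 -0.02]
0.167 10.07 [ 0.5667 -0.0141  0.167 ] -84.7 [-0.2 -0.5 -2.2] [-0.06  0.03 -0.02]
0.165 10.42 [ 0.5667 -0.0141  0.165 ] -84.7 [ 0.5  0.9 -1.9] [-0.04  0.09  0.02]
0.1635 10.77 [ 0.5667 -0.0141  0.1635] -84.7 [-0.9 -0.2 -2.1] [-0.02 -0.02 -0.03]
```

View pics/w5.png

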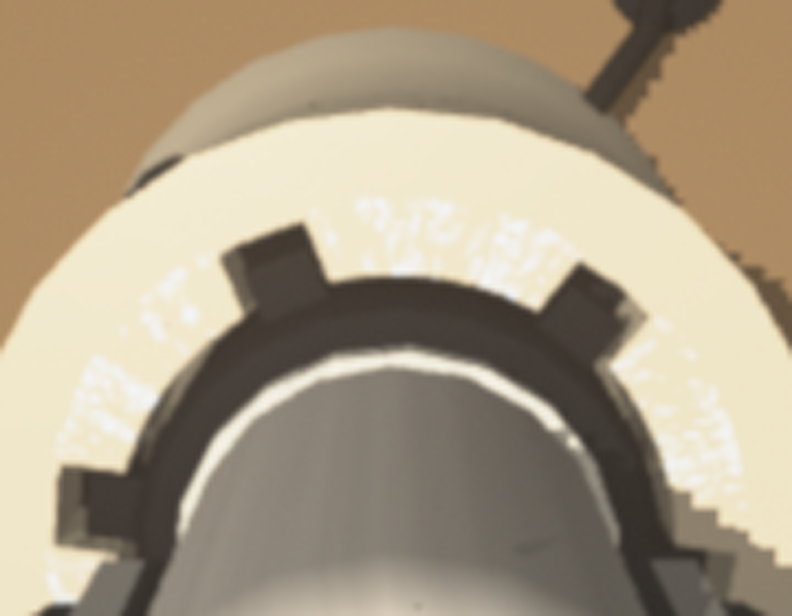

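The lugs sit in the slots. I'll tighten the grip and press until the solid stop shows in the force.

```bash
python3 - <<'E'
from station import *
from h import *
x,y=.5667,-.0141
def st(m):
    s=observe();print(m,round(s["time"],2),np.round(s["tool_pos"],4),round(yaw(s["eef_rot"]),2),np.round(s["ft_force"],1),np.round(s["torque"],2),round(s["width"],3));return s
set_gripper(0.0,110);st("grip")
z=.1635
while z>.150:
    z-=.001 if z>.1585 else .0005
    move_l([x,y,z],.03); wait(.15); s=st(round(z,4))
    if s["ft_force"][2]>20 or np.hypot(*s["ft_force"][:2])>12: break
for n in("wrist","scene","top"):
    w=camera(n);pickle.dump(w,open(n+"6.pkl","wb"))
    save(w,n+"6.png",*(((190,120,370,260),4.4) if n=="wrist" else ((190,100,330,290),3) if n=="scene" else (None,1)))
E
```

```text
grip 11.03 [ 0.5667 -0.0141  0.1635] -84.7 [ 1.2 -0.4 -2.7] [ 0.   -0.03  0.08] 0.612
0.1625 11.43 [ 0.5669 -0.0141  0.163 ] -84.7 [-0.3 -0.2  2.3] [-0.03  0.17 -0.  ] 0.608
0.1615 11.83 [ 0.5669 -0.0141  0.1617] -84.7 [-0.7  0.5  4.6] [-0.07  0.1   0.02] 0.613
0.1605 12.23 [ 0.5669 -0.0141  0.1606] -84.7 [-0.7  1.1  5.1] [-0.07  0.11 -0.05] 0.614
0.1595 12.63 [ 0.5669 -0.0141  0.1597] -84.7 [-0.4  0.3  4.9] [-0.    0.07 -0.06] 0.608
0.1585 13.03 [ 0.5669 -0.0141  0.1589] -84.7 [-0.1 -0.2  7. ] [-0.07  0.16  0.04] 0.609
0.158 13.43 [ 0.5669 -0.0141  0.1585] -84.7 [-0.9  0.3  6.5] [-0.    0.16 -0.03] 0.606
0.1575 13.83 [ 0.5669 -0.0141  0.158 ] -84.7 [-0.3  0.2  7.7] [-0.01  0.17  0.03] 0.61
0.157 14.23 [ 0.5669 -0.0141  0.1576] -84.7 [-1.8  0.2  6.8] [-0.05  0.24  0.06] 0.611
0.1565 14.63 [ 0.567  -0.0141  0.1572] -84.7 [-1.1  0.6  7.7] [-0.06  0.25 -0.01] 0.608
0.156 15.03 [ 0.5669 -0.0141  0.157 ] -84.7 [-1.7  0.4  9.3] [-0.04  0.35  0.03] 0.607
0.1555 15.43 [ 0.5669 -0.0141  0.1569] -84.69 [-1.7  0.5 11.5] [-0.01  0.46 -0.02] 0.606
0.155 15.83 [ 0.567  -0.0141  0.1569] -84.7 [-2.7  0.6 14.5] [-0.03  0.61 -0.03] 0.608
0.1545 16.23 [ 0.567  -0.0141  0.1569] -84.7 [-4.4  0.1 16.5] [ 0.01  0.73 -0.02] 0.605
0.154 16.63 [ 0.567  -0.0141  0.1568] -84.7 [-4.9  0.5 19.4] [-0.07  0.87  0.  ] 0.609
0.1535 17.03 [ 0.567  -0.0141  0.1568] -84.69 [-5.2  0.6 20.5] [-0.06  1.02  0.01] 0.606
```

View pics/wrist6.png

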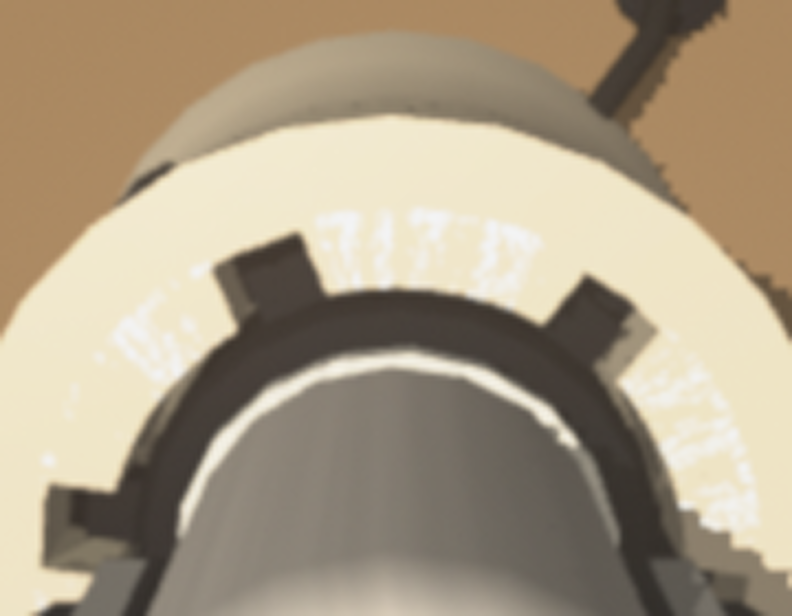

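View pics/scene6.png

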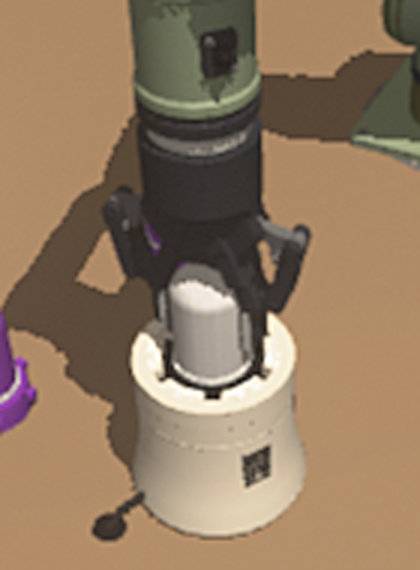

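Contact came at z = 0.163 and the hard stop at 0.157, so about 6 mm of travel, with roughly 22 N held. One second of holding and a bystander check before handing in.

```bash
python3 - <<'E'
from station import *
from h import *
wait(1.0);s=observe();print(s["time"],s["tool_pos"],s["ft_force"],s["width"])
E
```

```text
18.1833 [ 0.5670054  -0.01408681  0.15678505] [-5.98847903  0.81833334 20.54293083] 0.6120803383446896
```

View pics/top6.png

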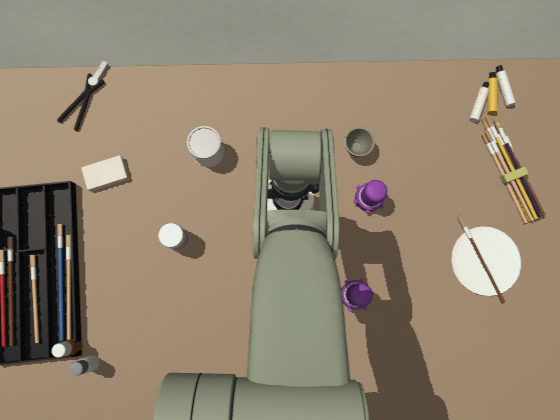

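The jar (172,237), tin (205,146), pot (360,143) and both purple cups are where they were, and the press is steady.

```bash
python3 -c "
from station import *
print(close_job())"
```

```text
the job is handed in; nothing more can be done
None
```

The steel cup is fitted in the mill and was still being held pressed home when I handed in the job, at about 18 s of the 42 s allowed.

- **Fit:** I picked up the steel cup, turned it about 10° to match the slots and lowered it upright. The lugs passed the rim with no contact force and show inside the slots in the wrist picture.
- **Pressed home:** the cup met the spring plate at a tool height of 163 mm and hit a hard stop at 157 mm. That is about 6 mm of travel, as described. The interlock itself can't be read directly, so this comes from position and force. About 22 N was being applied, and it held steady over a further second with a 110 N grip. There was a small side force of about 6 N.
- **Bystanders:** in the last top picture the jar, tin, pot and both purple look-alikes stand where they were.
- **Disagreement:** the top and wrist cameras differed by about 2 mm on the mill's position. I aimed close to the wrist view, and it fitted first time.

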